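# Shim the sagging sewing extension table level

### The arm

A 6-joint arm with a two-finger parallel gripper is mounted at the origin on the work surface. World frame = base frame: x ahead of the robot, y to its left, z up, the work surface at z = 0. Lengths are in m, angles in rad, forces in N, time in s.
With the tool pointing down it reaches from about 0.3 to 0.775 m from the base axis. Payload 14.6 kg.
Tool frame: the origin (TCP) lies midway between the tips of the shut fingers; the grasp point (between the pads) lies 19 mm behind it; y points along the fingers, z is the direction in which the jaws open and shut, and the axes are right-handed (so a half turn about y gives the same grasp; the last joint's range is limited). The gripper opens to 94 mm and grips with 3 to 60 N. Pads are 16 mm wide; open, the fingers measure 119 mm over their backs; the gripper's body (75 mm by 177 mm) begins 78 mm behind the grasp point.
Start: joints at [-1.316, 0.3, 1.521, -0, 1.321, -0.067], TCP at [0.174, -0.522, 0.205] pointing down, gripper open.
Joint ranges: [-3.03, 3.03], [-0.79, 2.21], [0.23, 2.52], [-1.04, 4.18], [0, 3.07], [-2.55, 2.55]. Speed limits (rad/s): [2.22, 2.22, 2.57, 3.14, 3.14, 3.14].

### API

Orientations are given as [roll, pitch, yaw] about the fixed x, y, z axes, in that order (R = Rz(yaw) Ry(pitch) Rx(roll)).
In Python, from station import manip gives the robot as it stands.
- The arm moves only by the shell command python3 -m creep 'ROWS' [OPENING]. ROWS is JSON, a list of rows, each an object with "dp": the shift along the tool's x, y, z in mm, a list of three; "yaw": the turn about the tool's y in degrees. In form: [{"dp": [x, y, z], "yaw": yaw}, ...]. A call has 1 to 8 rows; each row is the pose to reach, as a shift and turn from the pose measured when the call began, along the tool's axes at that moment; what a row does not reach only later rows make up. A row lasts 1/12 s, in which the tool goes at most 41.7 mm and 7.16 degrees, less where a joint would pass 70% of its speed; a pose out of reach is approached as far as the arm can. A call with a gripper value outside its range is refused whole. OPENING is the closure, from 0 (fully open) to 1 (shut), set as the call begins (- or left out, the last holds). The fingers move at their own pace and stop on an object; the grip force is fixed at half the most. Time passes only in rows, so rows that repeat a pose let the fingers close. It gives the time, the measured TCP pose, the force and the opening at its end, in the units of the state.
- manip.get_obs(): the state, without advancing time (a new reading comes with each control period).
- manip.grab_frame(name): name is "scene" or "top" or "wrist"; returns (picture, depth): 384x512x3 uint8, red, green, blue; 384x512 float32, m along the optical axis (not along the pixel's ray), 0 where there is no reading.
- manip.camera_params(name): a dict with "fx", "fy", "cx", "cy" (pixels), "view" (4x4, takes a point from world to camera coordinates). Camera axes: x right, y down, z forward; pixel columns grow to the right and rows downward; lengths in m; the calibration is good to about 2 mm. The wrist camera is an equidistant fisheye: a pixel r from the principal point sees the ray r / f radians off the axis. A picture is of the moment at which its call begins: read the wrist's pose just before it. camera_params takes no time and is no camera call; for the wrist camera it gives the pose at the moment of the call.
- manip.hand_in(): hands the job in, once; it reports no verdict.
Trained networks look in the newest picture that a camera, given by its name, has taken for a name from the list of things; names that differ only in an ending like _2 or _b are one class to them, and where a whole thing is asked for, a point or a joint stands for the part that bears it (a point fixed in the world has none). Each returns a list of dicts, best first, with "score" (0 to 1); they miss things now and then, are a little off and sometimes report something else, mostly with a low value. They report only what shows in the picture. A call takes as long as a camera call.
- manip.outline_of(query, camera): "mask" (384x512 bool, what is visible of it) and "bbox" ([left, top, right, bottom] in pixels, round what is visible of it).
- manip.mark_of(query, camera): "uv" ([column, row] in pixels: a listed point, or the origin of a listed thing).
The state is a dict: "t": time; "qpos": joint angles; "qvel": joint speeds; "tau": joint torques, N m; "ee_pos": TCP position; "orientation": TCP orientation; "force": force on the tool from outside, world axes, zero at the start; "moment": the same for the moment, N m; "width": opening from 0.0 (shut) to 1.0 (fully open).
Only numpy, scipy, OpenCV 4.12 (cv2) and the standard library are available. Lean on these libraries where they do the work, as an engineer would, in place of code of your own. Each camera call takes 0.05 s, during which the arm holds its last target. There are 200 camera calls.

### The job

The clear extension table hooked to the sewing machine hangs low at its legged corner. Slide the wooden wedge, thin end first, under that leg's foot and ease it in until the ball of the level on the table rests between its two lines, then let go and leave the wedge in place. Be gentle: never jam the wedge, do not push or lift the extension table with the gripper or arm, and leave the other things on the table alone.

Things in the scene. Friction and masses are not known exactly. Their poses are not given: they have to be found in the camera images.
- wedge: Plain wooden wedge, 180 x 36 mm, lying flat, about 60 g. Origin at the centre of its underside; x axis along its length to the thin end, z up. 3 mm thick at the thin end (x = +90 mm), 25 mm at the thick end (x = -90 mm), changing evenly (0.122 mm per mm).
- wedge_grip (a point): Best place to grip the wedge across its 36 mm width, clear of the extension table to the end: on its centre line 20 mm from the thick end (160 mm from the thin end), half-way up (11 mm above its underside). Axes as the wedge.
- wedge_tip (a point): Middle of the wedge's thin end. Axes as the wedge.
- ext_table: Clear plate, x -160 to +130, y +6 to +200 mm, 8 mm thick, 0.9 kg, hinged to the machine's bed. Origin on the hinge line, mid-plate, 54 mm above the work surface; x along the hinge, y outward to the free edge, z up. Tips only about the hinge: starts 0.03 rad low on a stop; an upper stop 0.012 rad above level makes the wedge jam. The foot normally bears on it with 4 to 7 N; above 20 N is jammed.
- leg_top (a point): Top of the white cap over the one leg, at x +108, y +182, z +7 mm of the table; same axes. Straight below, the leg ends in a black ball foot, 22 mm in diameter. Leg length unknown: its underside is 11 to 17 mm above the work surface when level, 5.5 mm less at the start. 50 mm free height under the plate beside the leg. The wedge goes in along the table's -y, square to the free edge.
- ball (a joint): Position along the channel (m) of the level's dark steel ball, 14 mm across, in an oil-damped, slightly curved channel: 0 centred; it rolls to the low side: positive towards the free edge (leg corner low), negative towards the machine (corner too high). Two black lines 9.5 mm either side of centre: it is between them within 2.5 mm. Moves 0.6 mm per mrad of tilt (+18 mm at the start, -7 mm at the upper stop); settles in 1 s.
- tube_mid (a point): Centre of the level's channel, where the ball's middle lies when it reads 0; at x -50, y +100, z +29 mm of the extension table; same axes. The aluminium level (28 mm wide, along y from +30 to +170 mm) is fixed on the plate and reaches 38 mm above the plate's middle.
- mug: Bystander: grey mug, 80 mm wide, 95 mm high. Origin under its centre.
- pincushion: Bystander: blue round pincushion, 72 mm wide, 65 mm high. Origin under its centre.
- spool: Bystander: wooden thread spool, 44 mm wide, 58 mm high. Origin under its centre.
- bobbin_box: Bystander: flat white box, 60 x 90 x 26 mm. Origin under its centre.

How it is judged:
On the way:
1. the wedge bears under the foot while the corner is still low (contact force between wedge and ext_table above 0.8 N and value of joint ball above 0.006 m), for 0.1 s.
At the end, for the whole second after the job is handed in: The ball of the level is between its lines (within 2.5 mm of centre), the wedge lies flat (within 0.08 rad) and still, released, under the foot (centre line within 18 mm of the leg) and carries it (more than 1 N) (value of joint ball between -0.0025 and 0.0025 m and contact force between wedge and ext_table above 1 N and y of leg_top in the frame of wedge between -0.018 and 0.018 m and angle between wedge's own z axis and vertical below 0.08 rad and linear speed of wedge below 0.01 m/s); the robot touches nothing.
It fails at once if the wedge is jammed: more than 20 N between wedge and extension table (contact force between wedge and ext_table above 20 N).
It fails at once if the gripper or arm pushes or lifts the extension table (more than 4 N) (contact force between any of the fingers, the arm and ext_table above 4 N).
It fails at once if another thing is moved by more than 20 mm (distance of any of mug, pincushion, spool, bobbin_box from where it was at the start of the episode above 0.02 m).
It also fails if it takes over 50 s, if anything falls off the work surface, if the arm or the gripper's body presses on something with over 40 N, if the wrist force passes 120 N, or if a joint passes its speed limit or range.

## Working session

There is one attempt and no reset: what is moved stays moved. The work goes in short steps, Python scripts to look and compute and a shell command to move; the robot and the scene stay as the last step left them, time stands still between calls to the robot, and variables do not carry over. Pictures are saved under pics/ and viewed, about 8 in all and at most 12, crops included, and the job is handed in when it is done.

```bash
mkdir -p pics; cat > h.py <<'E'
import numpy as np, cv2
from station import manip
from scipy.spatial.transform import Rotation as R
def grab(c,save=None):
    p,d=manip.grab_frame(c)
    if save: cv2.imwrite('pics/'+save,p[:,:,::-1])
    return p,d
def ray(c,uv):
    k=manip.camera_params(c);T=np.linalg.inv(np.array(k['view']))
    x=(uv[0]-k['cx'])/k['fx'];y=(uv[1]-k['cy'])/k['fy']
    v=np.array([x,y,1.])
    if c=='wrist':
        r=np.hypot(x,y); v=np.array([x/r*np.sin(r),y/r*np.sin(r),np.cos(r)])
    return T[:3,3],T[:3,:3]@v
def atz(c,uv,z):
    o,v=ray(c,uv); return o+v*(z-o[2])/v[2]
def cloud(c,mask,d):
    k=manip.camera_params(c);T=np.linalg.inv(np.array(k['view']))
    r,q=np.nonzero(mask&(d>0));z=d[r,q]
    P=np.stack([(q-k['cx'])/k['fx']*z,(r-k['cy'])/k['fy']*z,z],1)
    return P@T[:3,:3].T+T[:3,3]
E
python3 - <<'E'
from h import *
o=manip.get_obs();print(o)
for c in('scene','top'):
    p,d=grab(c,c+'0.png')
    for q in('wedge','mug','pincushion','spool','bobbin_box'):
        for m in manip.outline_of(q,c)[:1]:
            P=cloud(c,m['mask'],d);print(c,q,round(m['score'],2),m['bbox'],P.mean(0).round(3),P.min(0).round(3),P.max(0).round(3))
            if q=='wedge':
                print(cv2.minAreaRect((P[:,:2]*1000).astype(np.float32)))
    for q,z in(('wedge_tip',.0015),('wedge_grip',.011),('leg_top',.056),('tube_mid',.08),('ball',.08),('ext_table',.054),('wedge',0)):
        for m in manip.mark_of(q,c)[:2]: print(c,q,round(m['score'],2),m['uv'],atz(c,m['uv'],z).round(4), d[int(m['uv'][1]),int(m['uv'][0])])
a=np.hstack([cv2.imread('pics/scene0.png'),cv2.imread('pics/top0.png')]);cv2.imwrite('pics/a.png',cv2.resize(a,(800,300),interpolation=cv2.INTER_AREA))
E
```

```text
{'t': 0.0, 'qpos': array([-1.31558530e+00,  3.00497864e-01,  1.52158925e+00,  1.55089738e-05,
        1.32070929e+00, -6.65995637e-02]), 'qvel': array([ 3.08535714e-04, -9.02892071e-04, -1.78423962e-03, -7.26799789e-05,
       -8.49882505e-05,  3.05035595e-04]), 'tau': array([-1.40032909e-03, -5.31808019e+01, -3.52734518e+01,  7.07320590e-02,
        2.44048942e-02, -1.07267044e-04]), 'ee_pos': array([ 0.17388977, -0.5215038 ,  0.2048682 ]), 'orientation': array([-1.57199641e+00,  9.50985539e-05, -2.81978597e+00]), 'force': array([0.78823387, 0.30721023, 0.44543378]), 'moment': array([0.00865985, 0.03331218, 0.00166048]), 'width': 0.9977904720807107}
scene wedge 0.57 [255.3, 167.1, 320.9, 184.6] [0.525 0.265 0.012] [ 0.426  0.231 -0.003] [0.607 0.304 0.028]
((514.2926025390625, 268.0157470703125), (183.02862548828125, 49.327816009521484), 9.700190544128418)
scene mug 0.69 [351.1, 154.4, 389.0, 206.5] [0.737 0.304 0.06 ] [ 0.68   0.249 -0.003] [0.774 0.481 0.098]
scene pincushion 0.69 [311.1, 235.1, 343.8, 269.5] [0.759 0.048 0.044] [0.719 0.026 0.002] [0.788 0.118 0.068]
scene spool 0.96 [344.5, 204.7, 367.0, 231.4] [0.759 0.184 0.038] [ 0.715  0.169 -0.002] [0.778 0.262 0.062]
scene bobbin_box 0.76 [274.1, 275.1, 324.9, 320.5] [ 0.763 -0.077  0.024] [ 0.727 -0.119  0.001] [ 0.795 -0.024  0.031]
scene wedge_tip 0.67 [254.9, 168.9] [0.4283 0.2386 0.0015] 1.2538218
scene wedge_grip 0.78 [310.4, 176.1] [0.5802 0.2884 0.011 ] 1.1906712
scene leg_top 0.65 [208.8, 214.2] [ 0.4739 -0.015   0.056 ] 1.0462663
scene tube_mid 0.95 [137.5, 210.4] [ 0.3451 -0.1155  0.08  ] 0.7071063
scene tube_mid 0.43 [257.6, 167.1] [0.4863 0.1707 0.08  ] 1.2530584Traceback (most recent call last):
  File "<stdin>", line 11, in <module>
ValueError: it knows: bobbin_box, ext_table, leg_top, mug, pincushion, spool, tube_mid, wedge, wedge_grip, wedge_tip
```

View pics/scene0.png

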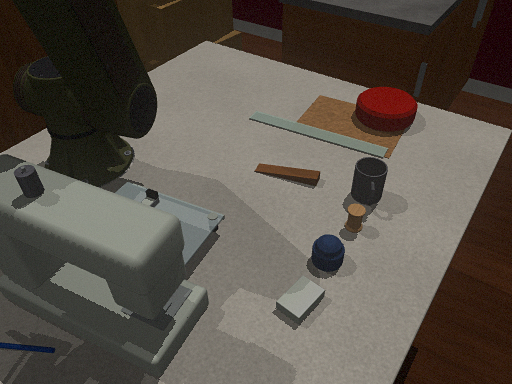

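The scene view shows the wedge at (255–320, 167–185), with its thin end on the left. The leg cap is near (211,216) and the bystanders are to the right.

```bash
python3 - <<'E'
from h import *
c='top'
p,d=grab(c,c+'0.png')
for q in('wedge','mug','pincushion','spool','bobbin_box','ext_table'):
        for m in manip.outline_of(q,c)[:1]:
            P=cloud(c,m['mask'],d);print(c,q,round(m['score'],2),m['bbox'],P.mean(0).round(3),P.min(0).round(3),P.max(0).round(3))
            if q in('wedge','ext_table'):
                print(cv2.minAreaRect((P[:,:2]*1000).astype(np.float32)))
for q,z in(('wedge_tip',.0015),('wedge_grip',.011),('leg_top',.056),('tube_mid',.08),('ext_table',.054),('wedge',0)):
        for m in manip.mark_of(q,c)[:2]: print(c,q,round(m['score'],2),m['uv'],atz(c,m['uv'],z).round(4), d[int(m['uv'][1]),int(m['uv'][0])])
E
```

```text
top wedge 0.82 [157.8, 200.6, 193.1, 264.2] [0.512 0.269 0.014] [ 0.423  0.234 -0.003] [0.604 0.304 0.03 ]
((515.245361328125, 271.280029296875), (187.64308166503906, 39.053524017333984), 13.260417938232422)
top mug 0.96 [126.1, 129.1, 172.5, 173.1] [0.735 0.314 0.047] [ 0.688  0.25  -0.004] [0.81  0.381 0.101]
top pincushion 0.74 [228.3, 120.8, 257.1, 153.0] [0.74  0.064 0.05 ] [0.711 0.03  0.001] [0.783 0.099 0.071]
top spool 0.8 [186.3, 128.7, 203.7, 146.7] [0.748 0.191 0.045] [0.731 0.172 0.001] [0.772 0.212 0.064]
top bobbin_box 0.95 [271.7, 116.0, 308.7, 139.9] [ 0.751 -0.07   0.025] [ 0.721 -0.116 -0.002] [ 0.787 -0.022  0.034]
top ext_table 0.95 [277.0, 202.7, 386.7, 334.8] [ 0.368 -0.111  0.057] [ 0.216 -0.228 -0.006] [0.534 0.007 0.096]
((372.12933349609375, -112.0712661743164), (305.99090576171875, 200.07992553710938), 8.611581802368164)
top wedge_tip 0.89 [184.2, 264.6] [0.4263 0.25   0.0015] 1.223159
top wedge_grip 0.77 [163.1, 209.0] [0.5763 0.2914 0.011 ] 1.2402062
top leg_top 0.86 [284.2, 231.0] [ 0.4753 -0.0136  0.056 ] 1.1913637
top tube_mid 0.8 [336.7, 282.0] [ 0.3357 -0.1207  0.08  ] 1.1407325
top tube_mid 0.5 [151.3, 155.9] [0.7024 0.2984 0.08  ] 1.1919113
top ext_table 0.87 [370.8, 252.0] [ 0.3983 -0.2201  0.054 ] 1.1744964
top wedge 0.68 [171.5, 232.2] [0.5142 0.2762 0.    ] 1.2297292
```

View pics/top0.png

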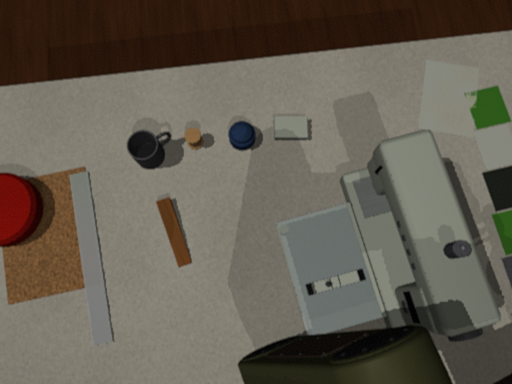

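The top view agrees: the wedge runs from its thick end at (163,200) to its thin end at (184,264). The plate's free edge runs from (279,222) to (309,332), and the leg cap is at (285,230). Next I'll check the machine's height for the transit and refine the table's yaw.

```bash
python3 - <<'E'
from h import *
c='top';p,d=grab(c)
P=cloud(c,np.ones_like(d,bool),d)
p2,d2=grab('scene');P=np.vstack([P,cloud('scene',np.ones_like(d2,bool),d2)])
for y in np.arange(-.6,.4,.1):
    print(round(y,1),[round(float(np.percentile(s,99.5)),2) if len(s:=P[(abs(P[:,1]-y)<.05)&(abs(P[:,0]-x)<.05)][:,2])>3 else None for x in np.arange(.1,.8,.1)])
A=atz(c,(279,222),.049);B=atz(c,(309,332),.049);print(A,B,np.degrees(np.arctan2(*(A-B)[1::-1])))
m=manip.outline_of('ext_table',c) if False else None
# wedge upper-face refinement: pooled outlines
c='top';m=manip.outline_of('wedge',c)[0]['mask'];Q=cloud(c,m&(cv2.erode(m.astype(np.uint8),np.ones((3,3)))>0),d)
q=Q[:,:2]-Q[:,:2].mean(0);u=np.linalg.svd(q,full_matrices=False)[2][0];print('wedge ang',np.degrees(np.arctan2(u[1],u[0])))
hue=cv2.cvtColor(p,cv2.COLOR_RGB2HSV); w=(hue[:,:,1]>110)&(hue[:,:,0]<20); w[:,:150]=0;w[:,200:]=0;w[:190]=0;w[280:]=0
r,q=np.nonzero(w);X=np.array([atz(c,(a,b),.014)[:2] for a,b in zip(q,r)])*1000;print(cv2.minAreaRect(X.astype(np.float32)))
E
```

```text
-0.6 [None, 0.01, 0.01, 0.01, 0.01, 0.01, 0.01]
-0.5 [0.01, 0.01, 0.01, 0.01, 0.01, 0.01, 0.01]
-0.4 [0.01, 0.3, 0.3, 0.3, 0.3, 0.06, 0.01]
-0.3 [None, 0.55, 0.3, 0.35, 0.3, 0.3, 0.01]
-0.2 [None, 0.56, 0.1, 0.3, 0.3, 0.3, 0.01]
-0.1 [0.36, 0.7, 0.69, 0.07, 0.06, 0.01, 0.03]
-0.0 [0.3, 0.69, 0.67, 0.06, 0.06, 0.01, 0.06]
0.1 [0.08, 0.47, 0.01, 0.01, 0.01, 0.01, 0.07]
0.2 [0.01, 0.01, 0.01, 0.01, 0.01, 0.01, 0.06]
0.3 [0.01, 0.01, 0.01, 0.01, 0.02, 0.03, 0.1]
[ 0.50045302 -0.0040371   0.049     ] [ 0.22691669 -0.04152064  0.049     ] 7.802821308918816
wedge ang -166.5966063229654
((514.2748413085938, 268.5500793457031), (181.73756408691406, 36.15879821777344), 13.685430526733398)
```

```bash
python3 -m creep '[{"dp":[0,-40,0],"yaw":0},{"dp":[0,-80,0],"yaw":0},{"dp":[0,-120,0],"yaw":0},{"dp":[0,-160,0],"yaw":0},{"dp":[0,-200,0],"yaw":0},{"dp":[0,-230,0],"yaw":0},{"dp":[0,-230,0],"yaw":0}]' 0
python3 -m creep '[{"dp":[-28,0,-28],"yaw":0},{"dp":[-56,0,-56],"yaw":0},{"dp":[-84,0,-84],"yaw":0},{"dp":[-112,0,-112],"yaw":0},{"dp":[-140,0,-140],"yaw":0},{"dp":[-168,0,-168],"yaw":0},{"dp":[-196,0,-196],"yaw":0},{"dp":[-224,0,-224],"yaw":0}]'
```

```text
t: 1.88
ee_pos: [0.174, -0.5219, 0.442]
orientation: [-1.562, -0.001, -2.82]
force: [-0.0, -0.7, -0.3]
width: 0.998
t: 2.55
ee_pos: [0.3159, -0.2367, 0.4396]
orientation: [-1.561, -0.0, -2.82]
force: [1.7, -0.3, -0.4]
width: 1.001
```

```bash
python3 -m creep '[{"dp":[-28,0,-28],"yaw":0},{"dp":[-56,0,-56],"yaw":0},{"dp":[-84,0,-84],"yaw":0},{"dp":[-112,0,-112],"yaw":0},{"dp":[-140,0,-140],"yaw":0},{"dp":[-168,0,-168],"yaw":0},{"dp":[-196,0,-196],"yaw":0},{"dp":[-224,0,-224],"yaw":0}]'
python3 -m creep '[{"dp":[-24,20,-24],"yaw":1},{"dp":[-48,50,-48],"yaw":2},{"dp":[-72,80,-72],"yaw":3},{"dp":[-96,110,-96],"yaw":4},{"dp":[-120,140,-120],"yaw":4.8},{"dp":[-150,165,-150],"yaw":4.8},{"dp":[-180,190,-170],"yaw":4.8},{"dp":[-190,215,-183],"yaw":4.8}]'
```

```text
t: 3.22
ee_pos: [0.458, 0.0487, 0.4372]
orientation: [-1.561, -0.0, -2.82]
force: [0.4, -0.3, -0.8]
width: 0.999
t: 3.88
ee_pos: [0.5785, 0.2758, 0.2277]
orientation: [-1.561, 0.002, -2.903]
force: [1.0, -0.4, 0.1]
width: 0.999
```

```bash
python3 - <<'E'
from h import *
o=manip.get_obs();print(o['ee_pos'],o['orientation'],o['qpos'])
grab('wrist','w1.png')
for q,z in(('wedge_tip',.0015),('wedge_grip',.011),('wedge',0),('leg_top',.056)):
    for m in manip.mark_of(q,'wrist')[:1]: print(q,round(m['score'],2),m['uv'],atz('wrist',m['uv'],z).round(4))
E
```

```text
[0.57849739 0.27577127 0.22771192] [-1.56149939e+00  2.07276250e-03 -2.90320971e+00] [ 0.39171508  0.49338305  1.20264248 -0.00958021  1.44494438  1.72533766]
wedge_tip 0.75 [246.9, 268.5] [0.4319 0.2494 0.0015]
wedge_grip 0.56 [247.6, 169.9] [0.5824 0.2826 0.011 ]
wedge 0.59 [247.6, 218.2] [0.5121 0.2654 0.    ]
```

View pics/w1.png

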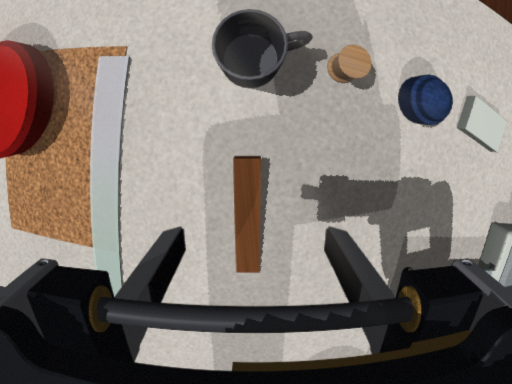

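```bash
python3 -m creep '[{"dp":[-3,35,-4],"yaw":0},{"dp":[-6,70,-8],"yaw":0},{"dp":[-6,105,-9],"yaw":0},{"dp":[-6,135,-9],"yaw":0},{"dp":[-6,160,-9],"yaw":0},{"dp":[-6,185,-9],"yaw":0},{"dp":[-6,195,-9],"yaw":0},{"dp":[-6,195,-9],"yaw":0}]' 0.3
```

```text
t: 4.8
ee_pos: [0.5817, 0.2809, 0.0339]
orientation: [-1.561, 0.0, -2.905]
force: [-1.0, 0.1, 0.8]
width: 0.698
```

```bash
python3 -m creep '[{"dp":[0,14,-2],"yaw":0},{"dp":[0,24,-2],"yaw":0},{"dp":[0,29,-2],"yaw":0},{"dp":[0,29,-2],"yaw":0}]'
python3 -m creep '[{"dp":[0,0,0],"yaw":0},{"dp":[0,0,0],"yaw":0},{"dp":[0,0,0],"yaw":0},{"dp":[0,0,0],"yaw":0},{"dp":[0,0,0],"yaw":0},{"dp":[0,0,0],"yaw":0}]' 0.75
```

```text
t: 5.13
ee_pos: [0.581, 0.2824, 0.0041]
orientation: [-1.561, -0.001, -2.905]
force: [0.2, -0.1, -0.4]
width: 0.699
t: 5.63
ee_pos: [0.5811, 0.2825, 0.0045]
orientation: [-1.561, -0.0, -2.905]
force: [-0.1, -0.3, 2.1]
width: 0.382
```

```bash
python3 -m creep '[{"dp":[0,-8,0],"yaw":0},{"dp":[0,-15,0],"yaw":0},{"dp":[10,-15,4],"yaw":-5},{"dp":[22,-15,8],"yaw":-11},{"dp":[35,-15,13],"yaw":-17},{"dp":[48,-15,18],"yaw":-23},{"dp":[62,-15,23],"yaw":-29},{"dp":[76,-15,28],"yaw":-35}]'
```

```text
t: 6.3
ee_pos: [0.5135, 0.2373, 0.0206]
orientation: [-1.562, -0.005, -2.289]
force: [-0.1, -0.1, -1.0]
width: 0.381
```

```bash
python3 -m creep '[{"dp":[10,0,-3],"yaw":-6},{"dp":[22,0,-6],"yaw":-13},{"dp":[35,0,-9],"yaw":-20},{"dp":[48,0,-12],"yaw":-27},{"dp":[61,0,-15],"yaw":-34},{"dp":[74,0,-19],"yaw":-41},{"dp":[85,0,-22],"yaw":-47},{"dp":[85,0,-22],"yaw":-50.6}]'
python3 - <<'E'
from h import *
o=manip.get_obs();print(o['ee_pos'],o['orientation'],o['qpos'])
for c in('top','scene'):
    p,d=grab(c,c+'2.png')
    for q,z in(('wedge_tip',.016),('leg_top',.0555),('tube_mid',.08),('ext_table',.054)):
        for m in manip.mark_of(q,c)[:1]: print(c,q,round(m['score'],2),m['uv'],atz(c,m['uv'],z).round(4))
    if c=='top': cv2.imwrite('pics/t2c.png',cv2.resize(p[180:350,200:420,::-1],None,fx=3.5,fy=3.5))
    P=cloud(c,(m:=manip.outline_of('ext_table',c)[0]['mask']),d);P=P[(P[:,2]>.04)&(P[:,2]<.068)]
    print(cv2.minAreaRect((P[:,:2]*1000).astype(np.float32)))
E
```

```text
t: 6.97
ee_pos: [0.4399, 0.187, 0.0215]
orientation: [-1.57, -0.01, -1.4]
force: [-0.2, 0.5, -0.6]
width: 0.382
[0.43986355 0.1869917  0.02154391] [-1.56962438 -0.00982029 -1.399656  ] [ 0.33092635  0.3927136   1.88243588 -0.01296276  0.86689007  0.16817205]
top wedge_tip 0.95 [265.7, 239.7] [0.4637 0.0338 0.016 ]
top leg_top 0.98 [285.9, 229.2] [ 0.4794 -0.0185  0.0555]
top tube_mid 0.94 [335.8, 281.4] [ 0.3373 -0.1188  0.08  ]
top ext_table 0.7 [367.5, 250.1] [ 0.4039 -0.2128  0.054 ]
((746.7003784179688, 64.160400390625), (66.42668151855469, 67.64962005615234), 83.26018524169922)
scene wedge_tip 0.74 [218.5, 214.2] [0.4657 0.0274 0.016 ]
scene leg_top 0.91 [209.9, 215.4] [ 0.4783 -0.0163  0.0555]
scene tube_mid 0.67 [133.1, 210.7] [ 0.3372 -0.122   0.08  ]
((757.0030517578125, 190.65341186523438), (38.51485061645508, 40.99174118041992), 38.68042755126953)
```

View pics/t2c.png

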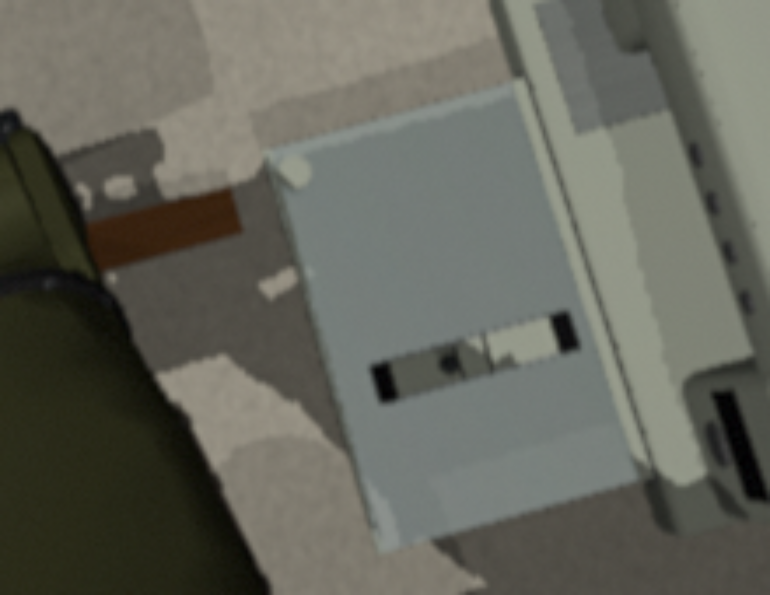

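```bash
python3 - <<'E'
from h import *
f=lambda u,v,z:atz('top',(200+u/3.5-.36,180+v/3.5-.36),z)[:2]
ang=lambda a,b:np.degrees(np.arctan2(*(b-a)[::-1]))
leg=f(296,170,.0555);print('leg',leg)
print('free edge ang',ang(f(380,550,.052),f(268,155,.052)))
print('near edge',ang(f(640,478,.058),f(380,550,.052)),'right edge',ang(f(520,80,.058),f(268,155,.052)))
print('level',ang(f(578,332,.09),f(382,385,.085)))
print('tip',(f(238,192,.02)+f(243,232,.02))/2,'edge',ang(f(92,228,.035),f(236,190,.02)),ang(f(105,268,.035),f(243,232,.02)))
o=manip.get_obs();y=o['orientation'][2];print('tool x ang',np.degrees(y))
E
```

```text
leg [ 0.48235166 -0.01458679]
free edge ang 8.457073618691894
near edge 98.27929712088553 right edge 99.65871196713942
level 98.04514571319146
tip [0.46119613 0.02732191] edge -80.9874329462103 -81.38432695783057
tool x ang -80.54584615015642
```

```bash
python3 -m creep '[{"dp":[0,5,4],"yaw":0.7},{"dp":[0,10,7],"yaw":0.7},{"dp":[0,14,7],"yaw":0.7},{"dp":[0,16.5,7],"yaw":0.7},{"dp":[0,16.5,7],"yaw":0.7}]'
python3 -m creep '[{"dp":[0,0,0],"yaw":0},{"dp":[0,0,0],"yaw":0},{"dp":[0,0,0],"yaw":0}]' 0.5
python3 -m creep '[{"dp":[0,0,0],"yaw":0},{"dp":[0,0,0],"yaw":0},{"dp":[0,0,0],"yaw":0},{"dp":[0,0,0],"yaw":0},{"dp":[0,0,0],"yaw":0}]' 0.75
```

```text
t: 7.98
ee_pos: [0.448, 0.1887, 0.004]
orientation: [-1.57, -0.01, -1.418]
force: [0.4, 0.4, -1.2]
width: 0.38
t: 8.23
ee_pos: [0.4479, 0.1887, 0.0038]
orientation: [-1.57, -0.01, -1.418]
force: [-0.6, -0.6, 0.4]
width: 0.494
t: 8.65
ee_pos: [0.4479, 0.1887, 0.0038]
orientation: [-1.57, -0.01, -1.418]
force: [-0.5, 0.3, -1.1]
width: 0.38
```

```bash
python3 -m creep '[{"dp":[8,0,0],"yaw":0},{"dp":[18,0.2,0],"yaw":0},{"dp":[28,0.3,0],"yaw":0},{"dp":[38,0.4,0],"yaw":0},{"dp":[46,0.5,0],"yaw":0},{"dp":[50,0.5,0],"yaw":0},{"dp":[50,0.5,0],"yaw":0}]'
cat > look.py <<'E'
from h import *
import sys
o=manip.get_obs();print(o['t'],o['ee_pos'].round(4),o['force'].round(1))
p,d=grab('top'); ms=manip.mark_of('tube_mid','top')
c=p[255:315,290:385,::-1];cv2.imwrite('pics/b.png',p[:,:,::-1])
if len(sys.argv)>1:
    cv2.imwrite('pics/'+sys.argv[1],cv2.resize(p[190:310,240:390,::-1],None,fx=5,fy=5,interpolation=cv2.INTER_CUBIC))
E
python3 look.py L1.png
```

```text
t: 9.23
ee_pos: [0.4557, 0.1382, 0.0038]
orientation: [-1.57, -0.01, -1.419]
force: [-0.5, 0.7, -1.0]
width: 0.38
9.2333 [0.4557 0.1382 0.0038] [-0.5  0.7 -1. ]
```

View pics/L1.png

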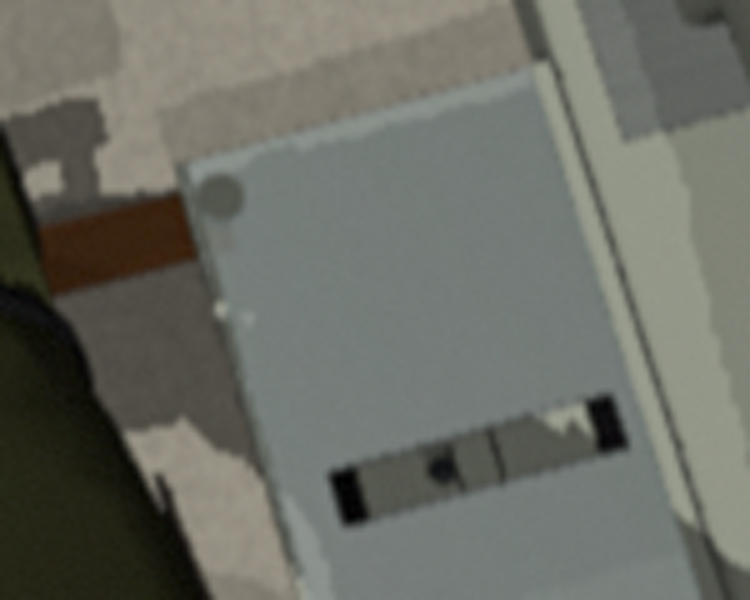

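```bash
python3 - <<'E'
from h import *
f=lambda u,v,z:atz('top',(240+u/5-.4,190+v/5-.4),z)[:2]
leg=f(220,197,.0555)
# wedge points: thickness at dist from tip
o=manip.get_obs();y=o['orientation'][2];d=np.array([np.cos(y),np.sin(y)]);n=np.array([-d[1],d[0]])
mid=(f(185,192,.013)+f(200,262,.013))/2; w=f(185,192,.013)-f(200,262,.013)
mid2=(f(40,226,.018)+f(57,293,.018))/2
d2=(mid-mid2)/np.linalg.norm(mid-mid2);n2=np.array([-d2[1],d2[0]])
print('leg',leg,'width',np.linalg.norm(w),'ang',np.degrees(np.arctan2(d2[1],d2[0])),np.degrees(y))
print('lat from img',n2@(leg-mid),n@(leg-mid),'lat vs TCP line',n@(leg-o['ee_pos'][:2]),'along TCP',d@(leg-o['ee_pos'][:2]))
# level lines & ball along axis
a=f(348,496,.083);b=f(606,423,.083);u=(a-b)/np.linalg.norm(a-b);print('level ang',np.degrees(np.arctan2(u[1],u[0])), 'ball',(f(442,470,.083)-(a+b)/2)@u, 'lines',(f(458,475,.088)-(a+b)/2)@u,(f(497,455,.088)-(a+b)/2)@u)
mid_s=manip.mark_of('leg_top','top'); print(mid_s[0],atz('top',mid_s[0]['uv'],.0555))
p,dd=grab('scene')
m=manip.mark_of('leg_top','scene')[0];print(m,atz('scene',m['uv'],.0555))
E
```

```text
leg [ 0.48055967 -0.01280743] width 0.037126886292250444 ang -83.59252892028486 -81.28149503962129
lat from img 0.006594189836159133 0.006024073585489228 lat vs TCP line 0.0016887412708479215 along TCP 0.15396780400915572
level ang 98.67103077881575 ball 0.01775881706960462 lines 0.011863743658521527 -0.008798015069917236
{'uv': [286.1, 228.1], 'score': 0.81} [ 0.48207231 -0.01932154  0.0555    ]
{'uv': [210.9, 214.8], 'score': 0.94} [ 0.47896174 -0.01344863  0.0555    ]
```

```bash
python3 -m creep '[{"dp":[6,0,1],"yaw":0},{"dp":[12,0,2],"yaw":0},{"dp":[18,0.2,3],"yaw":0},{"dp":[20,0.2,3],"yaw":0},{"dp":[20,0.2,3],"yaw":0}]'
cat > look.py <<'E'
from h import *
import sys
o=manip.get_obs();print(o['t'],o['ee_pos'].round(4),o['force'].round(1))
p,d=grab('top');g=cv2.GaussianBlur(p.mean(2).astype(np.float32),(0,0),.6)
a=np.array([309.2,288.8]);b=np.array([360.8,274.2]);L=np.linalg.norm(b-a);u=(b-a)/L;n=np.array([-u[1],u[0]])
s=np.arange(3.5,L-3.5,.25)
M=np.array([[cv2.getRectSubPix(g,(1,1),tuple(map(float,a+u*t+n*w)))[0,0] for t in s] for w in (-2,-1,0,1,2)])
print('profile',[int(v) for v in M[1:4].mean(0)[::4]],'s0',s[0],'L',L)
if len(sys.argv)>1:
    w,_=grab('wrist',sys.argv[1])
    cv2.imwrite('pics/'+sys.argv[1],np.hstack([w,w])[:, :512,::-1])
E
python3 look.py w2.png
```

```text
t: 9.9
ee_pos: [0.4616, 0.1196, 0.0038]
orientation: [-1.57, -0.01, -1.419]
force: [-0.0, 0.5, 0.3]
width: 0.378
9.9 [0.4616 0.1196 0.0038] [-0.   0.5  0.3]
profile [66, 81, 84, 84, 84, 83, 83, 83, 83, 83, 83, 84, 78, 61, 38, 26, 24, 24, 31, 54, 76, 83, 83, 83, 83, 82, 74, 62, 64, 77, 83, 83, 83, 83, 83, 83, 83, 83, 82, 82, 82, 82, 82, 82, 84, 88, 83] s0 3.5 L 53.62574008813308
```

View pics/w2.png

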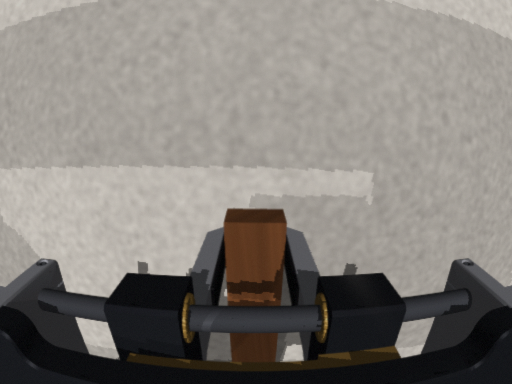

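```bash
cat > look.py <<'E'
from h import *
import sys
o=manip.get_obs();print(o['t'],o['ee_pos'].round(4),o['force'].round(1))
p,d=grab('top');g=cv2.GaussianBlur(p.mean(2).astype(np.float32),(0,0),.6)
a=np.array([309.2,288.8]);b=np.array([360.8,274.2]);L=np.linalg.norm(b-a);u=(b-a)/L;n=np.array([-u[1],u[0]])
s=np.arange(5,L-6,.25)
m=np.array([[cv2.getRectSubPix(g,(1,1),tuple(map(float,a+u*t+n*w)))[0,0] for t in s] for w in (-1,0,1)]).mean(0)
k=np.maximum(np.median(m)-m-25,0);c=(k*s).sum()/k.sum()
print('ball mm',round((27.07-c)*2.48,2));print([int(v) for v in m[44:124:2]],'from s=',s[44],'step .5')
E
python3 look.py; python3 -m creep '[{"dp":[2,0,0],"yaw":0},{"dp":[5,0,0],"yaw":0},{"dp":[8,0,0],"yaw":0},{"dp":[10,0.1,0],"yaw":0},{"dp":[10,0.1,0],"yaw":0}]'; python3 look.py
```

```text
10.0 [0.4615 0.1201 0.0038] [ 0.4 -0.1  0.4]
ball mm 18.39
[70, 61, 49, 38, 31, 26, 24, 24, 24, 25, 27, 33, 42, 54, 67, 76, 81, 83, 84, 83, 83, 83, 83, 83, 83, 82, 80, 75, 68, 62, 60, 65, 72, 78, 82, 83, 83, 83, 83, 83] from s= 16.0 step .5
t: 10.47
ee_pos: [0.4629, 0.1104, 0.0038]
orientation: [-1.57, -0.009, -1.418]
force: [-0.3, 2.2, -0.4]
width: 0.383
10.4667 [0.4629 0.1104 0.0038] [-0.3  2.2 -0.4]
ball mm 17.95
[75, 66, 54, 42, 33, 26, 24, 23, 23, 23, 25, 29, 38, 50, 63, 74, 80, 83, 84, 83, 83, 83, 83, 83, 83, 83, 81, 76, 69, 63, 60, 64, 70, 77, 81, 83, 83, 83, 83, 83] from s= 16.0 step .5
```

```bash
python3 -m creep '[{"dp":[2,0,0],"yaw":0},{"dp":[4,0,0],"yaw":0},{"dp":[6,0,0],"yaw":0},{"dp":[8,0.1,0],"yaw":0},{"dp":[8,0.1,0],"yaw":0},{"dp":[8,0.1,0],"yaw":0}]'; python3 look.py
```

```text
t: 11.02
ee_pos: [0.4641, 0.1025, 0.0038]
orientation: [-1.57, -0.01, -1.418]
force: [-1.5, 3.6, -0.5]
width: 0.381
11.0167 [0.4641 0.1025 0.0038] [-1.5  3.6 -0.5]
ball mm 14.72
[84, 83, 81, 76, 67, 55, 44, 33, 27, 24, 22, 23, 25, 29, 38, 49, 61, 72, 79, 82, 84, 84, 83, 84, 84, 83, 81, 77, 71, 65, 61, 64, 70, 76, 81, 82, 83, 83, 83, 83] from s= 16.0 step .5
```

```bash
python3 -m creep '[{"dp":[2,0,0],"yaw":0},{"dp":[4,0,0],"yaw":0},{"dp":[6,0,0],"yaw":0},{"dp":[8,0.1,0],"yaw":0},{"dp":[10,0.1,0],"yaw":0},{"dp":[12,0.1,0],"yaw":0},{"dp":[12,0.1,0],"yaw":0},{"dp":[12,0.1,0],"yaw":0}]'; python3 look.py
```

```text
t: 11.73
ee_pos: [0.4659, 0.0906, 0.0038]
orientation: [-1.57, -0.01, -1.418]
force: [-0.8, 1.9, -0.7]
width: 0.381
11.7333 [0.4659 0.0906 0.0038] [-0.8  1.9 -0.7]
ball mm 9.34
[83, 83, 83, 84, 84, 83, 81, 77, 69, 58, 46, 35, 28, 24, 22, 23, 24, 26, 33, 43, 56, 68, 77, 82, 84, 84, 82, 78, 72, 66, 61, 62, 68, 75, 80, 82, 83, 83, 83, 83] from s= 16.0 step .5
```

```bash
python3 -m creep '[{"dp":[2,0,0],"yaw":0},{"dp":[4,0,0],"yaw":0},{"dp":[6,0,0],"yaw":0},{"dp":[8,0.1,0],"yaw":0},{"dp":[10,0.1,0],"yaw":0},{"dp":[12,0.1,0],"yaw":0},{"dp":[12,0.1,0],"yaw":0},{"dp":[12,0.1,0],"yaw":0}]'; python3 -m creep '[{"dp":[0,0,0],"yaw":0},{"dp":[0,0,0],"yaw":0},{"dp":[0,0,0],"yaw":0},{"dp":[0,0,0],"yaw":0},{"dp":[0,0,0],"yaw":0},{"dp":[0,0,0],"yaw":0}]'; python3 look.py
```

```text
t: 12.45
ee_pos: [0.4677, 0.0786, 0.0038]
orientation: [-1.57, -0.01, -1.418]
force: [-0.5, 1.9, -0.2]
width: 0.376
t: 12.95
ee_pos: [0.4677, 0.0786, 0.0038]
orientation: [-1.57, -0.01, -1.418]
force: [-0.9, 2.5, -0.5]
width: 0.378
12.95 [0.4677 0.0786 0.0038] [-0.9  2.5 -0.5]
ball mm 2.1
[83, 83, 83, 83, 83, 83, 83, 83, 83, 82, 78, 72, 64, 56, 51, 47, 43, 37, 30, 27, 25, 24, 25, 27, 31, 39, 49, 58, 62, 60, 58, 60, 65, 73, 79, 81, 83, 83, 83, 82] from s= 16.0 step .5
```

```bash
python3 -m creep '[{"dp":[2,0,0],"yaw":0},{"dp":[3.5,0,0],"yaw":0},{"dp":[3.5,0,0],"yaw":0},{"dp":[3.5,0,0],"yaw":0},{"dp":[3.5,0,0],"yaw":0},{"dp":[3.5,0,0],"yaw":0},{"dp":[3.5,0,0],"yaw":0},{"dp":[3.5,0,0],"yaw":0}]'; python3 -m creep '[{"dp":[0,0,0],"yaw":0},{"dp":[0,0,0],"yaw":0},{"dp":[0,0,0],"yaw":0},{"dp":[0,0,0],"yaw":0},{"dp":[0,0,0],"yaw":0},{"dp":[0,0,0],"yaw":0}]'; python3 look.py
```

```text
t: 13.67
ee_pos: [0.4682, 0.0752, 0.0038]
orientation: [-1.57, -0.01, -1.418]
force: [-1.1, 3.3, -2.3]
width: 0.381
t: 14.17
ee_pos: [0.4682, 0.0752, 0.0037]
orientation: [-1.571, -0.01, -1.418]
force: [-0.7, 3.9, -0.6]
width: 0.382
14.1667 [0.4682 0.0752 0.0037] [-0.7  3.9 -0.6]
ball mm -1.0
[83, 83, 83, 83, 83, 83, 83, 83, 83, 81, 78, 72, 65, 60, 59, 61, 60, 53, 45, 35, 28, 25, 24, 24, 25, 28, 34, 41, 47, 51, 54, 58, 66, 73, 79, 82, 83, 83, 83, 83] from s= 16.0 step .5
```

```bash
python3 -m creep '[{"dp":[0,0,0],"yaw":0},{"dp":[0,0,0],"yaw":0},{"dp":[0,0,0],"yaw":0},{"dp":[0,0,0],"yaw":0},{"dp":[0,0,0],"yaw":0},{"dp":[0,0,0],"yaw":0}]' 0.4; python3 look.py
```

```text
t: 14.72
ee_pos: [0.4683, 0.0751, 0.0038]
orientation: [-1.57, -0.01, -1.418]
force: [0.5, -0.2, 0.6]
width: 0.601
14.7167 [0.4683 0.0751 0.0038] [ 0.5 -0.2  0.6]
ball mm -1.04
[83, 83, 83, 83, 83, 83, 83, 83, 83, 82, 78, 73, 66, 60, 59, 61, 60, 54, 45, 35, 29, 25, 24, 24, 26, 29, 34, 41, 47, 51, 53, 58, 65, 73, 79, 82, 83, 83, 83, 83] from s= 16.0 step .5
```

```bash
python3 -m creep '[{"dp":[-8,0,0],"yaw":0},{"dp":[-20,0,0],"yaw":0},{"dp":[-40,-4,0],"yaw":0},{"dp":[-65,-10,0],"yaw":0},{"dp":[-90,-30,0],"yaw":0},{"dp":[-100,-60,0],"yaw":0},{"dp":[-100,-100,0],"yaw":0},{"dp":[-100,-130,0],"yaw":0}]'; python3 -m creep '[{"dp":[0,0,0],"yaw":0},{"dp":[0,0,0],"yaw":0},{"dp":[0,0,0],"yaw":0},{"dp":[0,0,0],"yaw":0},{"dp":[0,0,0],"yaw":0},{"dp":[0,0,0],"yaw":0},{"dp":[0,0,0],"yaw":0},{"dp":[0,0,0],"yaw":0}]'; python3 look.py
python3 - <<'E'
import cv2
p=cv2.imread('pics/x.png') if 0 else None
from h import *
p,d=grab('top');cv2.imwrite('pics/f.png',cv2.resize(p[200:310,240:385,::-1],None,fx=5.4,fy=5.4,interpolation=cv2.INTER_CUBIC))
E
```

```text
t: 15.43
ee_pos: [0.4524, 0.1765, 0.1353]
orientation: [-1.569, -0.01, -1.416]
force: [-0.1, 0.1, 0.9]
width: 0.603
t: 16.1
ee_pos: [0.4523, 0.1764, 0.1349]
orientation: [-1.57, -0.01, -1.416]
force: [0.1, 0.5, -0.3]
width: 0.599
16.1 [0.4523 0.1764 0.1349] [ 0.1  0.5 -0.3]
ball mm -1.04
[83, 83, 83, 83, 83, 83, 84, 84, 84, 82, 79, 73, 66, 61, 60, 61, 60, 54, 45, 35, 29, 25, 24, 24, 26, 29, 35, 42, 47, 51, 53, 58, 66, 73, 79, 82, 83, 83, 83, 83] from s= 16.0 step .5
```

View pics/f.png

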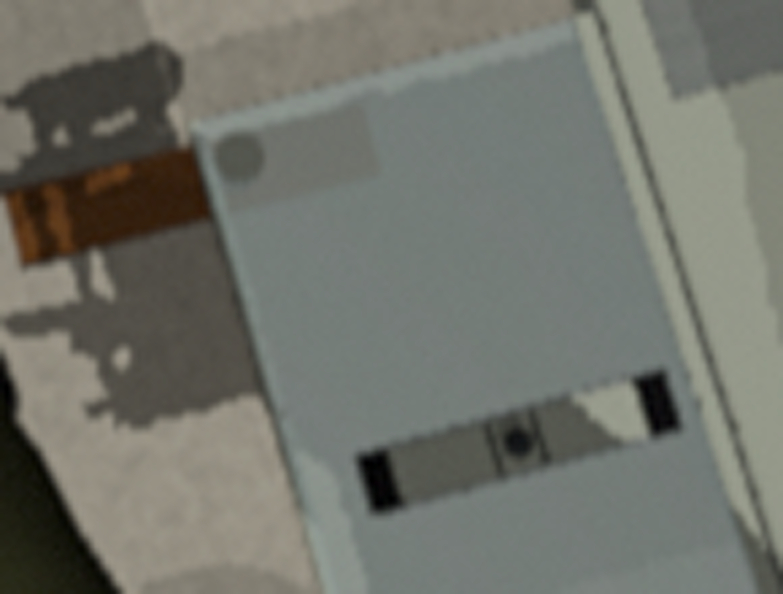

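The final view shows the ball at (518,441), centred between the lines at 493 and 543. The wedge lies under the leg corner and the gripper is well clear.

```bash
python3 -c "
from station import manip
print(manip.hand_in())"
```

```text
the job is handed in; nothing more can be done
None
```

I slid the wedge thin end first under the leg's foot and eased it in until the level's ball came to rest between its lines. Then I released it, backed the gripper clear and handed in at about 16 s of the 50 s. The hand-in reports no verdict.

- **Ball:** it moved from about +18 mm to the centre and stayed put after release. In the last picture it sits midway between the two lines. My automatic reading gave -1.0 mm, which is biased because the lines darken the profile it measures. Taking the darkest point against the lines put it between 0 and -0.4 mm. All of these are within the 2.5 mm limit.
- **Force:** the wrist force stayed below about 4 N while pushing, so there was no sign of jamming. The force between wedge and foot can't be read directly.
- **Sideways position:** my estimates of how far the wedge's centre line lay from the leg disagreed, at 2 mm and 6 mm. I shifted the wedge about 3 mm to correct for this. The last picture still suggests an offset of a few millimetres, inside the 18 mm limit.
- **Bystanders:** the arm stayed clear of the mug, pincushion, spool and bobbin box throughout. I did not measure their positions again at the end.

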